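# Press down the bonded trim of a battery housing in its floating holder

## Task

Press the freshly bonded trim along the curved long side of the battery housing, the side that faces the robot: with closed fingertips, lean sideways on the trim's start mark (at the end with the brass stud) until you push with about 6.5 N, then run along the curve to the finish mark in one unbroken stroke, always pushing with 4 to 9 N although the sprung holder gives way and swivels. Keep a steady pace of a few centimetres a second so that the housing does not swing far round, then back off and let the holder come forward to rest. Leave the other things on the bench alone.

Things in the scene. Friction and masses are not known exactly. Their poses are not given: they have to be found in the camera images.
- housing: Black plastic open tub, 282 mm long (y), 144 mm wide (x), underside 57, top 92 mm above the bench, on a sliding, swivelling holder; cannot tip or lift. 0.7 kg (varies), all moving parts about 2 kg. Origin on the swivel axis at bench height; x away from the robot, y along its length, z up. A brass stud 26 mm wide stands near its -y end (start end). The trim is on its bulging -x side.
- edge_start (a point): Start mark: on the trim's outermost line at y = -100 mm of the housing (stud end), 80 mm high, moves with the housing. Begin the stroke with the fingers' centre within 15 mm of it along the edge, leaning there about a second until the slide is in 18 mm or more.
- edge_mid (a point): Middle of the trim's outermost line, 80 mm high, at x = -70 mm, y = 0 of the housing. Seen from above that line is a circular arc of radius 300 mm about x = +230 mm, y = 0 of the housing, from y = -140 to +140 mm; the trim is a slick round bead of 8 mm radius (friction about 0.15, varies). Fingers pointing down with the TCP about 85 mm high press it and clear all else.
- edge_finish (a point): Finish mark: on the trim's outermost line at y = +100 mm of the housing (end without stud), 80 mm high. End the stroke with the fingers' centre within 15 mm of it along the edge, leaning there for half a second.
- slide (a joint): Travel of the holder's slide, m: 0 at rest at its front stop, grows as the housing is pushed away (along the holder's x), hard stop at 0.05. Spring 250 N/m without preload, damper 120 N s/m: a push of F newtons moves it towards F/250 m with a time constant of 0.5 s. Keep it between 10 and 37 mm all along the stroke (16 mm means 4 N along the slide, 36 mm 9 N).
- swivel (a joint): Angle of the housing about the upright swivel axis, rad: 0 square to the slide, positive counter-clockwise from above, stops at +-0.85, starts within +-0.1. No return spring, only a damper of 2.5 N m s/rad: a push whose line passes the axis at p metres keeps turning it at F p / 2.5 rad/s as long as it lasts. Keep it within +-0.7.
- holder: Floating holder screwed to the bench: aluminium base 300 x 160 mm, two steel rails along its x, carrying slide, swivel and housing. Origin at bench height on the swivel axis when the slide is at 0; its x is the slide's direction (away from the robot), y to the left.
- washer: Bystander: steel washer 48 mm across, 6 mm high, lying loose on the bench in front of the holder.
- disc: Bystander: black rubber disc 68 mm across, 6 mm high, lying loose on the bench beside the holder.
- screw_tray: Bystander: grey divided tray 120 x 160 x 35 mm, loose.
- adhesive: Bystander: white bottle 48 mm across, 120 mm tall, standing, loose.

How it is judged:
By the outcome, as a careful person would: the job done as asked, in the order asked, and still so for the second after the job is handed in, with the robot touching nothing.
It also fails if it takes over 45 s, if anything falls off the work surface, if the arm or the gripper's body presses on something with over 40 N, if the wrist force passes 120 N, or if a joint passes its speed limit or range.

## Robot

A 6-joint arm with a two-finger parallel gripper is mounted at the origin on the work surface. World frame = base frame: x ahead of the robot, y to its left, z up, the work surface at z = 0. Lengths are in m, angles in rad, forces in N, time in s.
With the tool pointing down it reaches from about 0.3 to 0.875 m from the base axis. Payload 6.4 kg.
Tool frame: the origin (TCP) lies between the finger pads, 19 mm behind the fingertips; this is the grasp point; z points along the fingers, y is the line along which they close (so a half turn about z gives the same grasp; the last joint's range is limited). The gripper opens to 88 mm and grips with 3 to 60 N. Pads are 18 mm wide; open, the fingers measure 123 mm over their backs; the gripper's body (75 mm by 187 mm) begins 45 mm behind the grasp point.
Start: joints at [1.061, 0.181, 1.607, -0, 1.354, -0.206], TCP at [0.172, 0.549, 0.257] pointing down, gripper open.
Joint ranges: [-2.99, 2.99], [-0.89, 2.07], [0.3, 2.58], [-1.14, 4.28], [0, 2.63], [-3.12, 3.12]. Speed limits (rad/s): [2.57, 2.57, 3.01, 3.14, 3.14, 3.14].

## Interface

Orientations are given as a rotation vector (axis times angle).
In Python, from workcell import manip gives the robot as it stands.
- The arm moves only by the tool jog_arm, never from a script. Its argument "steps" is a list that holds one entry, the list of rows, each a list of 7 numbers: the finger opening in mm, from 0 to 88.1, then the shift along the tool's x, y, z in units of 25 mm (1.0 is 25 mm), then the turn, a rotation vector about the tool's x, y, z in units of 6 degrees (1.0 is 6 degrees). A call has 1 to 5 rows; each row is the pose to reach, as a shift and turn from the pose commanded when the call began, along the tool's axes at that moment; what a row does not reach only later rows make up. A row lasts 1/12 s, in which the tool goes at most 41.7 mm and 7.16 degrees, less where a joint would pass 70% of its speed; a pose out of reach is approached as far as the arm can. A call with a gripper value outside its range is refused whole. The fingers move at their own pace and stop on an object; "grip_force" is the grip in N (left out, the last holds). Time passes only in rows, so rows that repeat a pose let the fingers close. It gives the time, the measured TCP pose, the force, the opening and the grip force at its end, in the units of the state.
- manip.get_state(): the state, without advancing time (a new reading comes with each control period).
- manip.grab_frame(name): name is "scene" or "top"; returns a dict with "pixels" (400x640x3 uint8, blue, green, red), "depth" (400x640 float32, m along the optical axis (not along the pixel's ray), 0 where there is no reading), "fovy" (degrees; the focal length in pixels is half the picture's height over the tangent of half this angle, whatever the lens; pixels are square), "cx", "cy" (the principal point, pixels), "rvec" (rotation vector, rad) and "tvec" (3), from world to camera coordinates, as OpenCV has them. Camera axes: x right, y down, z forward; pixel columns grow to the right and rows downward; lengths in m; the calibration is good to about 2 mm. A picture is of the moment at which its call begins.
- manip.finish_job(): hands the job in; it is judged then, once.
Trained networks look in a picture, given as the dict that the camera call returned (one of the last four; its "shot" number tells which), for a name from the list of things; names that differ only in an ending like _2 or _b are one class to them, and where a whole thing is asked for, a point or a joint stands for the part that bears it (a point fixed in the world has none). Each returns a list of dicts, best first, with "conf" (0 to 1); they miss things now and then, are a little off and sometimes report something else, mostly with a low value. They report only what shows in the picture. A call takes as long as a camera call.
- manip.cut_out(picture, name): "mask" (400x640 bool, what is visible of it).
- manip.spot_point(picture, name): "position" ([x, y, z] in m, in world coordinates, good to about 4 mm: a listed point, or the origin of a listed thing).
The state is a dict: "t": time; "joints": joint angles; "joint_velocities": joint speeds; "joint_efforts": joint torques, N m; "ee_pos": TCP position; "tool_rot": TCP orientation; "wrist_force": force on the tool from outside, world axes, zero at the start; "torque": the same for the moment, N m; "opening": finger opening in m; "gripper_force": force on a finger pad.
Only numpy, scipy, OpenCV 4.12 (cv2) and the standard library are available. Lean on these libraries where they do the work, as an engineer would, in place of code of your own. Each camera call takes 0.05 s, during which the arm holds its last target. There are 200 camera calls.

## Working session

There is one attempt and no reset: what is moved stays moved. The work goes in short steps, Python scripts to look and compute and a tool call to move; the robot and the scene stay as the last step left them, time stands still between calls to the robot, and variables do not carry over. Pictures are saved under pics/ and viewed, at most 10 in all, crops included, and the job is handed in when it is done.

Besides the shell and the picture viewer there is one more tool, called after ">>>" in YAML: its name, and indented under it one key for each argument. jog_arm: Moves the arm, as the interface text tells. Its arguments: {"type":"object","properties":{"steps":{"type":"array"},"grip_force":{"type":"number"}},"required":["steps"]}

```bash
mkdir -p pics
cat > h.py <<'E'
import numpy as np, cv2
from scipy.spatial.transform import Rotation as R
from workcell import manip
def cam(f):
    h=f["pixels"].shape[0]; F=h/2/np.tan(np.radians(f["fovy"])/2)
    return F,R.from_rotvec(np.ravel(f["rvec"])).as_matrix(),np.ravel(f["tvec"])
def world(f,u,v,d):
    F,M,t=cam(f); c=np.stack([(u-f["cx"])/F*d,(v-f["cy"])/F*d,d],-1); return (c-t)@M
def proj(f,P):
    F,M,t=cam(f); c=np.atleast_2d(P)@M.T+t; return c[:,:2]/c[:,2:]*F+[f["cx"],f["cy"]]
E
python3 - <<'E'
from h import *
s=manip.get_state(); print(s)
ims=[]
for n in("top","scene"):
    f=manip.grab_frame(n); ims.append(f["pixels"])
    cv2.imwrite(f"pics/{n}.png",f["pixels"])
    for k in("housing","edge_start","edge_mid","edge_finish","holder","washer","disc","screw_tray","adhesive"):
        print(n,k,[(np.round(r["position"],3),round(r["conf"],2),proj(f,r["position"]).round().tolist()) for r in manip.spot_point(f,k)[:2]])
    for k in("housing","holder"):
        for m in manip.cut_out(f,k)[:1]:
            v,u=np.nonzero(m["mask"]&(f["depth"]>0)); P=world(f,u,v,f["depth"][v,u])
            print(k,m["conf"],len(u),np.percentile(P,[1,50,99],axis=0).round(3).tolist())
            if k=="housing":
                Q=P[P[:,2]>.085]; print("rect",cv2.minAreaRect(Q[:,:2].astype(np.float32)*1000))
E
```

```text
{'t': 0.0, 'joints': array([ 1.06072751e+00,  1.81534657e-01,  1.60797965e+00,  5.35652439e-06,
        1.35382329e+00, -2.06305011e-01]), 'joint_velocities': array([ 0.00021115,  0.00105614, -0.00130666,  0.00091893, -0.00099195,
       -0.00131168]), 'joint_efforts': array([ 1.79396640e-03, -4.33868945e+01, -3.41846430e+01,  7.03360280e-02,
        3.86729627e-02, -1.46478833e-04]), 'ee_pos': array([0.17172551, 0.54823394, 0.25652742]), 'tool_rot': array([-4.75227027e-01, -3.10481611e+00,  2.56360336e-03]), 'wrist_force': array([-0.16277513, -0.15770783,  0.39553341]), 'torque': array([-0.03346568, -0.0119313 , -0.00457136]), 'gripper_force': 0.0, 'opening': 0.08801131506025842}
top housing [(array([ 0.568, -0.063,  0.002]), 0.96, [[323.0, 176.0]]), (array([ 0.4  , -0.186, -0.001]), 0.16, [[369.0, 239.0]])]
top edge_start [(array([ 0.514, -0.159,  0.08 ]), 0.7, [[361.0, 191.0]])]
top edge_mid [(array([ 0.497, -0.065,  0.082]), 0.8, [[324.0, 198.0]])]
top edge_finish [(array([0.52 , 0.036, 0.08 ]), 0.58, [[283.0, 189.0]])]
top holder [(array([ 0.565, -0.064, -0.002]), 0.61, [[323.0,
[... 992 characters left out ...]
, 234.0]]), (array([0.518, 0.038, 0.08 ]), 0.29, [[355.0, 215.0]])]
scene washer [(array([ 0.398, -0.178,  0.002]), 0.55, [[306.0, 194.0]])]
scene disc [(array([0.62 , 0.142, 0.001]), 0.87, [[375.0, 266.0]]), (array([ 0.5  , -0.061,  0.082]), 0.25, [[327.0, 203.0]])]
scene screw_tray [(array([ 0.61 , -0.467,  0.003]), 0.67, [[201.0, 210.0]])]
scene adhesive [(array([ 0.384, -0.431,  0.002]), 0.74, [[244.0, 174.0]])]
housing 0.68 3298 [[0.507, -0.2, 0.058], [0.57, -0.065, 0.069], [0.645, 0.071, 0.096]]
rect ((574.1642456054688, -65.8551025390625), (277.9967956542969, 144.79556274414062), 87.51042175292969)
holder 0.76 5400 [[0.454, -0.199, 0.005], [0.617, -0.065, 0.063], [0.738, 0.07, 0.095]]
```

View pics/top.png

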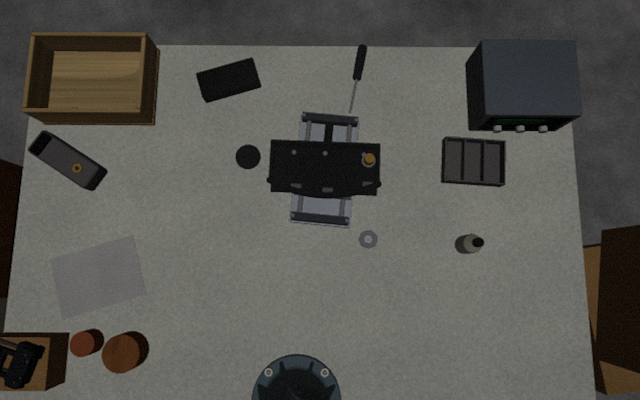

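View pics/scene.png

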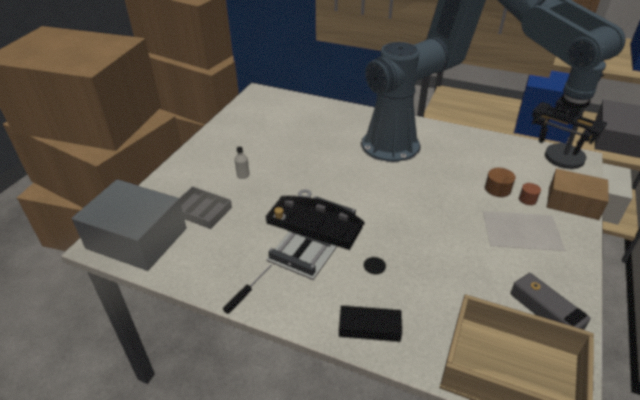

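Top view: housing about (325,167), stud (369,158) at the right end, washer (368,239), disc (248,156). The scene view agrees and the networks match both. Next I fit the poses more tightly.

Run:
```python
from h import *
from scipy.optimize import least_squares
L={"housing":(0,0),"edge_start":(230-np.sqrt(9e4-1e4),-100),"edge_mid":(-70,0),"edge_finish":(230-np.sqrt(9e4-1e4),100)}
obs=[];st=[]
for i in range(3):
  for n in("top","scene"):
    f=manip.grab_frame(n)
    for k in L:
        r=manip.spot_point(f,k)
        if r: obs.append((L[k],np.array(r[0]["position"][:2])*1000))
    m=manip.cut_out(f,"holder")
    if n=="top" and m:
        v,u=np.nonzero(m[0]["mask"]&(f["depth"]>0)); P=world(f,u,v,f["depth"][v,u])
        Q=P[P[:,2]<.05]; print("holder rect",cv2.minAreaRect(Q[:,:2].astype(np.float32)*1000))
    m=manip.cut_out(f,"housing")
    if m:
        v,u=np.nonzero(m[0]["mask"]&(f["depth"]>0)); P=world(f,u,v,f["depth"][v,u])
        Q=P[(P[:,2]>.083)&(P[:,2]<.1)]; print(n,"housing rect",cv2.minAreaRect(Q[:,:2].astype(np.float32)*1000))
def res(p):
    M=R.from_euler("z",p[2]).as_matrix()[:2,:2]
    return np.concatenate([M@np.array(a)+p[:2]-b for a,b in obs])
s=least_squares(res,[568,-64,0],loss="soft_l1",f_scale=4,x_scale=[1,1,.01]); print(s.x,np.abs(s.fun).max(),len(obs))
f=manip.grab_frame("top"); c=f["pixels"][90:250,220:420]
cv2.imwrite("pics/crop.png",cv2.convertScaleAbs(cv2.resize(c,None,fx=4,fy=3.75 if 0 else 3.7,interpolation=2),alpha=1.8))
for o in [(.44,0),(.73,0)]: pass
print(proj(f,[[.567,-.065,.01],[.667,-.065,.01],[.567,.035,.01]]))
```

```text
holder rect ((593.103759765625, -53.87669372558594), (274.6355285644531, 310.3711242675781), 84.2447509765625)
top housing rect ((569.1898193359375, -67.95887756347656), (282.3340148925781, 143.55052185058594), 88.09685516357422)
scene housing rect ((573.9600830078125, -67.10528564453125), (284.5637512207031, 143.521728515625), 88.10994720458984)
holder rect ((592.0217895507812, -68.18856811523438), (302.0003356933594, 314.0181884765625), 86.29094696044922)
top housing rect ((569.265869140625, -66.765380859375), (284.7218322753906, 143.5163116455078), 88.26593780517578)
scene housing rect ((572.9735717773438, -65.86343383789062), (286.3861999511719, 145.49905395507812), 88.39994049072266)
holder rect ((587.9608154296875, -106.20834350585938), (240.62364196777344, 312.2701416015625), 83.71605682373047)
top housing rect ((569.25048828125, -68.07872009277344), (282.35980224609375, 144.04904174804688), 88.37410736083984)
scene housing rect ((572.59130859375, -65.45997619628906), (285.13983154296875, 145.21176147460938), 88.41787719726562)
[ 5.68427622e+02 -6.49125667e+01 -2.77584409e-02] 68.0454106987039 22
[[323.51565044 176.0960903 ]
 [323.68475411 139.99687636]
 [286.15167903 175.88414387]]
```

View pics/crop.png

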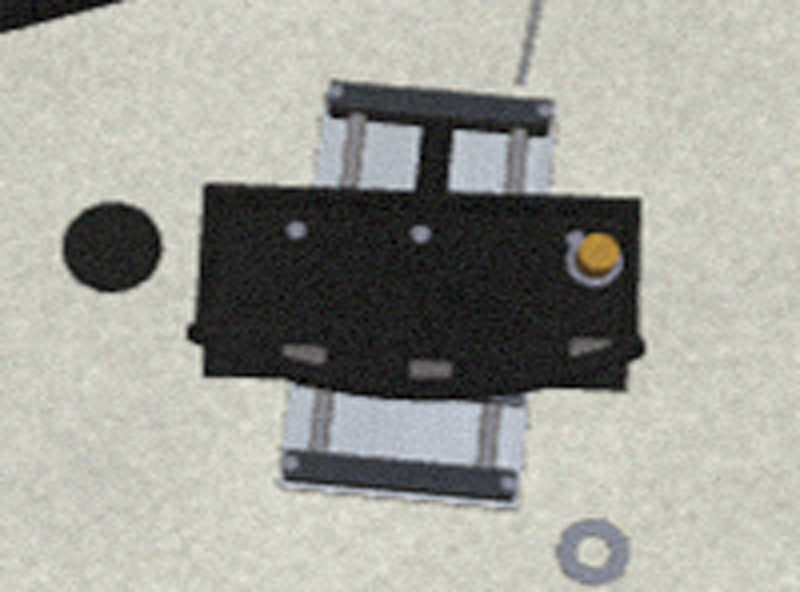

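The crop shows the marks at (304,353), (431,369) and (590,346), and the stud at the right end. The holder's bars and rails are tilted about -0.095 rad, and the housing yaw is about -0.028 rad, so the swivel starts near +0.067. Next I write the planner.

```bash
cat > p.py <<'E'
from h import *
import json,sys,os
AL=-0.095; H0=np.array([.5685,-.065]); RAD=.309
u=lambda a:np.array([np.cos(a),np.sin(a)])
def tcp(s,psi,y):
    th=np.arcsin(y/.3); yw=AL+psi
    return H0+s*u(AL)+.23*u(yw)-RAD*u(yw-th), yw-th      # TCP xy, inward normal angle
def rates(s,psi,y,F,mu):
    th=np.arcsin(y/.3); n=AL+psi-th; f=F*(u(n)+mu*u(n+np.pi/2))
    o=np.zeros(2); c=.23*u(AL+psi)-.3*u(n)
    return (f@u(AL)-250*s)/120,(c[0]*f[1]-c[1]*f[0])/2.5
def sim(s,psi,y,F,v,T,mu,dt=1/240):
    for _ in range(round(T/dt)):
        a,b=rates(s,psi,y,F,mu); s=max(0,s+a*dt); psi+=b*dt; y+=v*dt
    return s,psi,y
def rot(n): return R.from_euler("z",n+np.pi)*R.from_rotvec([np.pi,0,0])   # tool x outward, z down
def row(cmd,xyz,Rt,mm=0):
    R0=R.from_rotvec(cmd["r"]); d=R0.inv().apply(np.array(xyz)-cmd["p"])/.025
    w=(R0.inv()*Rt).as_rotvec()/np.radians(6)
    return [mm]+[round(float(a),2) for a in [*d,*w]]
def apply(cmd,r):
    R0=R.from_rotvec(cmd["r"]); r=np.array(r)
    return dict(p=(np.array(cmd["p"])+R0.apply(r[1:4]*.025)).tolist(),r=(R0*R.from_rotvec(r[4:]*np.radians(6))).as_rotvec().tolist())
E
python3 - <<'E'
from p import *
s,psi,y=0,.067,-.095
for F,v,T in[(3,0,.2),(6.5,0,1.),(6.5,.03,.2),(6.5,.045,2),(6.5,.045,2.1),(6.5,0,.5)]:
    s,psi,y=sim(s,psi,y,F,v,T,.12 if v else 0); print(F,v,T,round(s*1e3,1),round(psi,3),round(y,3),tcp(s,psi,y))
st=manip.get_state(); cmd=dict(p=st["ee_pos"].tolist(),r=st["tool_rot"].tolist())
P,n=tcp(0,.067,-.095); pre=P-.03*u(n); print("pre",pre,n)
print("hi",row(cmd,[*pre,.257],rot(n)),"low",row(cmd,[*pre,.085],rot(n)), R.from_rotvec(cmd["r"]).as_matrix().round(3).tolist())
json.dump(cmd,open("cmd.json","w"))
E
```

```text
3 0 0.2 3.8 0.084 -0.095 (array([ 0.50814128, -0.16253957]), np.float64(0.3116932319982386))
6.5 0 1.0 20.1 0.274 -0.095 (array([ 0.54381165, -0.1744194 ]), np.float64(0.5010598986649069))
6.5 0.03 0.2 19.9 0.305 -0.089 (array([ 0.54385348, -0.17013802]), np.float64(0.5116884348126244))
6.5 0.045 2 21.4 0.435 0.001 (array([ 0.51496428, -0.09243656]), np.float64(0.33714493846031346))
6.5 0.045 2.1 25.7 0.185 0.095 (array([0.52253551, 0.02484261]), np.float64(-0.23354352758940727))
6.5 0 0.5 25.6 0.09 0.095 (array([0.53150114, 0.03123722]), np.float64(-0.3287251942560727))
pre [ 0.47397648 -0.16974474] 0.2942132319982387
hi [0, -20.12, -23.81, 0.02, -0.0, -0.0, -5.71] low [0, -20.12, -23.81, 6.9, -0.0, -0.0, -5.71] [[-0.954, 0.299, -0.0], [0.299, 0.954, -0.0], [0.0, -0.0, -1.0]]
```

>>> jog_arm:
  steps:
    - [[0,-0.8,-0.9,0,0,0,0],[0,-1.8,-2.1,0,0,0,0],[0,-2.8,-3.3,0,0,0,0],[0,-3.8,-4.5,0,0,0,0],[0,-4.8,-5.7,0,0,0,0]]

```text
t: 3.77
ee_pos: [0.244, 0.3753, 0.2574]
tool_rot: [0.474, 3.105, 0.0]
wrist_force: [0.4, -0.1, 0.3]
opening: 0.0568
gripper_force: 0.0
```

>>> jog_arm:
  steps:
    - [[0,-1,-1.2,0,0,0,0],[0,-2,-2.4,0,0,0,0],[0,-3,-3.6,0,0,0,0],[0,-4,-4.8,0,0,0,0],[0,-5,-6,0,0,0,0]]

```text
t: 4.18
ee_pos: [0.3185, 0.1947, 0.2578]
tool_rot: [0.474, 3.104, 0.001]
wrist_force: [2.4, 0.5, 0.5]
opening: 0.0235
gripper_force: 0.0
```

>>> jog_arm:
  steps:
    - [[0,-1,-1.2,0,0,0,0],[0,-2,-2.4,0,0,0,0],[0,-3,-3.6,0,0,0,0],[0,-4,-4.8,0,0,0,0],[0,-5,-6,0,0,0,0]]

```text
t: 4.6
ee_pos: [0.3931, 0.0137, 0.2579]
tool_rot: [0.476, 3.104, 0.0]
wrist_force: [0.9, -0.5, 1.0]
opening: 0.0006
gripper_force: 0.0
```

>>> jog_arm:
  steps:
    - [[0,-1,-1.2,0,0,0,-0.9],[0,-2,-2.4,0,0,0,-1.9],[0,-3,-3.6,0,0,0,-2.9],[0,-4,-4.8,0,0,0,-3.9],[0,-5,-6,0,0,0,-4.8]]

```text
t: 5.02
ee_pos: [0.4675, -0.1669, 0.2575]
tool_rot: [-0.319, 3.125, -0.0]
wrist_force: [1.0, 0.4, 0.9]
opening: 0.0003
gripper_force: 0.0
```

Run:
```python
from p import *
cmd=json.load(open("cmd.json")); cmd=apply(cmd,[0,-19.8,-23.7,0,0,0,-4.8]); print(cmd)
P,n=tcp(0,.067,-.095); pre=P-.025*u(n)
print(pre,row(cmd,[*pre,.085],rot(n)))
json.dump(cmd,open("cmd.json","w"))
```

```text
{'p': [0.46711320599605943, -0.1647530634651616, 0.2574121659766695], 'r': [0.31190071657137813, -3.1260597114737916, 2.825850055990461e-05]}
[ 0.47876163 -0.16829481] [0, -0.43, -0.23, 6.9, -0.0, -0.0, -0.91]
```

>>> jog_arm:
  steps:
    - [[0,-0.1,-0.05,1.4,0,0,-0.3],[0,-0.2,-0.1,3.0,0,0,-0.6],[0,-0.3,-0.15,4.6,0,0,-0.8],[0,-0.43,-0.23,6.0,0,0,-0.91],[0,-0.43,-0.23,6.9,0,0,-0.91]]

```text
t: 5.43
ee_pos: [0.4775, -0.1676, 0.0815]
tool_rot: [0.46, -3.105, -0.004]
wrist_force: [1.1, 0.5, 0.5]
opening: 0.0004
gripper_force: 0.0
```

>>> jog_arm:
  steps:
    - [[0,0,0,0,0,0,0],[0,0,0,0,0,0,0],[0,0,0,0,0,0,0],[0,0,0,0,0,0,0]]

```text
t: 5.77
ee_pos: [0.4803, -0.1691, 0.0872]
tool_rot: [-0.46, 3.105, -0.004]
wrist_force: [0.3, 1.2, 0.7]
opening: 0.0007
gripper_force: 0.0
```

Run:
```python
from p import *
cmd=apply(json.load(open("cmd.json")),[0,-0.43,-0.23,6.9,0,0,-0.91]); json.dump(cmd,open("cmd.json","w"))
for i in range(3):
    f=manip.grab_frame("scene"); s=manip.get_state(); print(s["t"],s["ee_pos"].round(4),s["tool_rot"].round(3),s["wrist_force"].round(2))
print(cmd)
g=f["pixels"].copy(); big=cv2.resize(cv2.convertScaleAbs(g[130:280,220:420],alpha=1.5),None,fx=4,fy=4)
yy=np.linspace(-.14,.14,57); 
P=[[*(H0+R.from_euler("z",AL+.067).as_matrix()[:2,:2]@[.23-np.sqrt(.09-y*y),y]),.08] for y in yy]
for p in proj(f,P): cv2.circle(big,tuple(int(a) for a in ((p-[220,130])*4)),1,(0,0,255),-1)
for p in proj(f,[P[8],P[28],P[48]]): cv2.circle(big,tuple(int(a) for a in ((p-[220,130])*4)),4,(0,255,0),1)
p=proj(f,s["ee_pos"]-[0,0,.019])[0]; cv2.circle(big,tuple(int(a) for a in ((p-[220,130])*4)),4,(255,0,0),1)
cv2.imwrite("pics/c2.png",big)
```

```text
5.8167 [ 0.4802 -0.1691  0.0872] [-0.46   3.105 -0.004] [-0.46  0.08 -0.46]
5.8667 [ 0.48  -0.169  0.087] [-0.46   3.105 -0.004] [ 0.44  0.07 -0.2 ]
5.9167 [ 0.4798 -0.1688  0.0867] [-4.600e-01  3.105e+00 -3.000e-03] [-1.04  0.93 -0.09]
{'p': [0.4787856936461903, -0.16826899200589648, 0.08491211879246147], 'r': [0.4604391498644337, -3.10765536460334, 2.735690487798988e-05]}
```

View pics/c2.png

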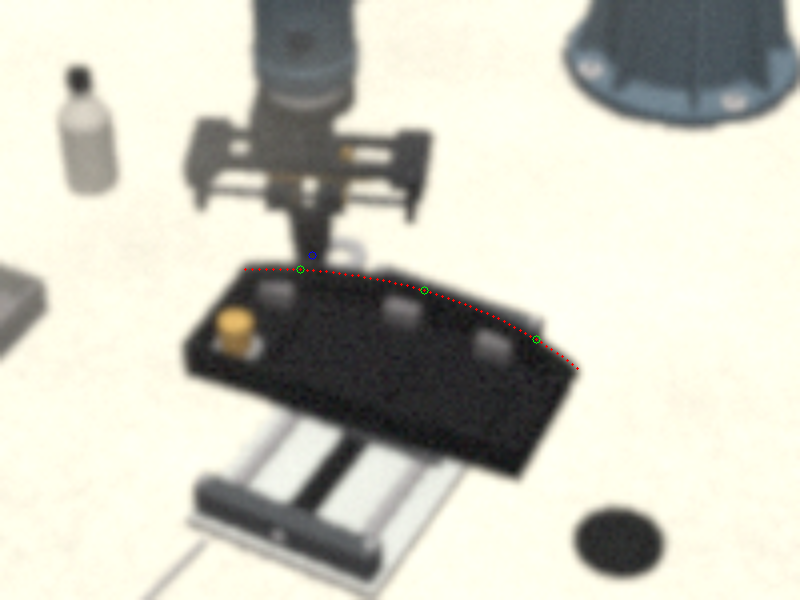

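Overlay: the predicted arc (red) lies on the bead, the start mark is at (300,269) and the fingertips are just in front of it at (312,255). The geometry is good. Next comes a stepping planner with a digital twin.

```bash
cat > step.py <<'E'
# usage: step.py 'executed rows json or []' mode ; mode: gap g1..g5(mm) | F v F v ... (5 pairs, N and mm/s)
from p import *
E=json.load(open("est.json")) if os.path.exists("est.json") else dict(cmd=json.load(open("cmd.json")),s=0.,psi=.067,y=-.095,err=None,b=0.)
rows=json.loads(sys.argv[1]); st=manip.get_state(); cmd=E["cmd"]
pts=[np.array(cmd["p"])]+[np.array(apply(cmd,r)["p"]) for r in rows]
if rows: cmd=apply(cmd,rows[-1])
err=st["ee_pos"]-cmd["p"]; e0=np.array(E["err"]) if E["err"] else err
s,psi=E["s"],E["psi"]; N=len(rows); dt=1/1200; Fs=[]
for k in range(N*100):
    a=(k+1)/100; i=min(int(a),N-1); p=(pts[i]+(pts[i+1]-pts[i])*(a-i)+e0+(err-e0)*a/N)[:2]
    C=H0+s*u(AL)+.23*u(AL+psi); d=C-p; n=np.arctan2(d[1],d[0]); pen=RAD-np.hypot(*d)
    y=.3*np.sin(AL+psi-n); F=max(0,pen*5000)
    A,B=rates(s,psi,y,F,E.get("mu",0)); s=max(0,s+A*dt); psi+=B*dt; Fs.append(F)
if not N:
    d=H0+s*u(AL)+.23*u(AL+psi)-st["ee_pos"][:2]; n=np.arctan2(d[1],d[0]); y=.3*np.sin(AL+psi-n); F=0
    pen=RAD-np.hypot(*d)
w=-st["wrist_force"][:2]; fn,ft=w@u(n),w@u(n+np.pi/2)
print(f"t {st['t']:.2f} s {s*1e3:.1f} psi {psi:.3f} y {y*1e3:.1f} pen {pen*1e3:.1f} twinF {F:.1f} (rows {[round(float(x),1) for x in Fs[99::100]]}) measN {fn:.1f} T {ft:.1f} err {(err*1e3).round(1)}")
E.update(cmd=cmd,s=s,psi=psi,y=y,err=err.tolist())
json.dump(E,open("est.json","w"))
a=sys.argv[3:]; out=[]
comp=-.7*(err[:2]@u(n))*u(n)
if sys.argv[2]=="gap":
    for g in map(float,a):
        P,nn=tcp(s,psi,y); out.append(row(cmd,[*(P+g*-1e-3*u(nn)),.085],rot(nn)))
else:
    for F,v in zip(a[::2],a[1::2]):
        s,psi,y=sim(s,psi,y,float(F),float(v)/1e3,1/12,.12 if float(v) else 0)
        P,nn=tcp(s,psi,y); out.append(row(cmd,[*(P+comp),.085],rot(nn)))
    print("pred",round(s*1e3,1),round(psi,3),round(y*1e3,1))
print(out)
E
python3 step.py '[]' gap 22 18 13 8 4
```

```text
t 5.92 s 0.0 psi 0.067 y -95.7 pen -24.2 twinF 0.0 (rows []) measN 0.7 T -1.2 err [ 1.  -0.6  1.7]
[[0, -0.12, -0.03, -0.0, -0.0, -0.0, -0.02], [0, -0.28, -0.03, -0.0, -0.0, -0.0, -0.02], [0, -0.48, -0.03, -0.0, -0.0, -0.0, -0.02], [0, -0.68, -0.03, -0.0, -0.0, -0.0, -0.02], [0, -0.84, -0.03, -0.0, -0.0, -0.0, -0.02]]
```

>>> jog_arm:
  steps:
    - [[0,-0.12,0,0,0,0,0],[0,-0.28,0,0,0,0,0],[0,-0.48,0,0,0,0,0],[0,-0.66,0,0,0,0,0],[0,-0.8,0,0,0,0,0]]

```text
t: 6.33
ee_pos: [0.4986, -0.1623, 0.085]
tool_rot: [-0.461, 3.107, -0.0]
wrist_force: [0.8, -0.2, 0.2]
opening: 0.0004
gripper_force: 0.0
```

```bash
python3 step.py '[[0,-0.12,0,0,0,0,0],[0,-0.28,0,0,0,0,0],[0,-0.48,0,0,0,0,0],[0,-0.66,0,0,0,0,0],[0,-0.8,0,0,0,0,0]]' F 2 0 4 0 5.5 0 6.5 0 6.5 0
```

```text
t 6.33 s 0.0 psi 0.067 y -95.0 pen -4.3 twinF 0.0 (rows [0.0, 0.0, 0.0, 0.0, 0.0]) measN -0.7 T 0.4 err [0.7 0.2 0.1]
pred 11.2 0.126 -95.0
[[0, -0.24, -0.04, -0.0, -0.0, -0.0, -0.05], [0, -0.35, -0.1, -0.0, -0.0, -0.0, -0.14], [0, -0.49, -0.19, -0.0, -0.0, -0.0, -0.27], [0, -0.64, -0.29, -0.0, -0.0, -0.0, -0.42], [0, -0.77, -0.38, -0.0, -0.0, -0.0, -0.57]]
```

>>> jog_arm:
  steps:
    - [[0,-0.2,-0.04,0,0,0,-0.05],[0,-0.34,-0.1,0,0,0,-0.14],[0,-0.48,-0.18,0,0,0,-0.26],[0,-0.63,-0.28,0,0,0,-0.4],[0,-0.77,-0.38,0,0,0,-0.56]]

```text
t: 6.75
ee_pos: [0.5181, -0.1662, 0.0845]
tool_rot: [0.553, -3.089, -0.001]
wrist_force: [-6.7, -1.3, 1.9]
opening: 0.0006
gripper_force: 3.5
```

```bash
python3 step.py '[[0,-0.2,-0.04,0,0,0,-0.05],[0,-0.34,-0.1,0,0,0,-0.14],[0,-0.48,-0.18,0,0,0,-0.26],[0,-0.63,-0.28,0,0,0,-0.4],[0,-0.77,-0.38,0,0,0,-0.56]]' F 6.5 0 6.5 0 6.5 0 6.5 0 6.5 0
```

```text
t 6.75 s 9.2 psi 0.115 y -96.7 pen 1.2 twinF 5.8 (rows [1.7, 4.4, 4.9, 5.7, 5.8]) measN 6.8 T -1.0 err [-1.  -0.3 -0.4]
pred 17.2 0.195 -96.7
[[0, -0.07, -0.09, -0.0, -0.0, -0.0, -0.1], [0, -0.19, -0.19, -0.0, -0.0, -0.0, -0.26], [0, -0.29, -0.27, -0.0, -0.0, -0.0, -0.41], [0, -0.39, -0.35, -0.0, -0.0, -0.0, -0.56], [0, -0.48, -0.42, -0.0, -0.0, -0.0, -0.72]]
```

>>> jog_arm:
  steps:
    - [[0,-0.11,-0.09,0,0,0,-0.1],[0,-0.23,-0.19,0,0,0,-0.26],[0,-0.33,-0.27,0,0,0,-0.41],[0,-0.43,-0.35,0,0,0,-0.56],[0,-0.52,-0.42,0,0,0,-0.72]]

```text
t: 7.17
ee_pos: [0.5338, -0.1716, 0.0843]
tool_rot: [0.669, -3.066, -0.001]
wrist_force: [-6.9, -3.1, 2.3]
opening: 0.0008
gripper_force: 3.7
```

```bash
sed -i 's|\*(P+comp),|*(P+comp+float(F)/5000*u(nn)),|' step.py; python3 step.py '[[0,-0.11,-0.09,0,0,0,-0.1],[0,-0.23,-0.19,0,0,0,-0.26],[0,-0.33,-0.27,0,0,0,-0.41],[0,-0.43,-0.35,0,0,0,-0.56],[0,-0.52,-0.42,0,0,0,-0.72]]' F 6.5 0 6.5 0 6.5 0 6.5 0 6.5 0
```

```text
t 7.17 s 16.6 psi 0.191 y -97.1 pen 1.3 twinF 6.4 (rows [5.8, 6.5, 6.2, 6.5, 6.4]) measN 7.5 T -0.0 err [-1.2 -0.3 -0.6]
pred 19.7 0.272 -97.1
[[0, -0.07, -0.07, -0.0, -0.0, -0.0, -0.13], [0, -0.14, -0.14, -0.0, -0.0, -0.0, -0.29], [0, -0.21, -0.21, -0.0, -0.0, -0.0, -0.44], [0, -0.28, -0.27, -0.0, -0.0, -0.0, -0.6], [0, -0.35, -0.33, -0.0, -0.0, -0.0, -0.75]]
```

>>> jog_arm:
  steps:
    - [[0,-0.07,-0.07,0,0,0,-0.13],[0,-0.14,-0.14,0,0,0,-0.29],[0,-0.21,-0.21,0,0,0,-0.44],[0,-0.28,-0.27,0,0,0,-0.6],[0,-0.35,-0.33,0,0,0,-0.75]]

```text
t: 7.58
ee_pos: [0.5451, -0.1758, 0.0844]
tool_rot: [0.789, -3.037, -0.001]
wrist_force: [-6.2, -3.7, 2.3]
opening: 0.0005
gripper_force: 4.0
```

```bash
python3 step.py '[[0,-0.07,-0.07,0,0,0,-0.13],[0,-0.14,-0.14,0,0,0,-0.29],[0,-0.21,-0.21,0,0,0,-0.44],[0,-0.28,-0.27,0,0,0,-0.6],[0,-0.35,-0.33,0,0,0,-0.75]]' F 6.5 0 6.5 15 6.5 30 6.5 45 6.5 45
```

```text
t 7.58 s 19.4 psi 0.270 y -97.4 pen 1.3 twinF 6.6 (rows [6.1, 6.2, 6.3, 6.5, 6.6]) measN 7.2 T 0.3 err [-1.2 -0.6 -0.6]
pred 19.5 0.339 -86.1
[[0, -0.04, -0.06, -0.0, -0.0, -0.0, -0.14], [0, -0.08, -0.06, -0.0, -0.0, -0.0, -0.23], [0, -0.12, 0.01, -0.0, -0.0, -0.0, -0.28], [0, -0.15, 0.12, -0.0, -0.0, -0.0, -0.28], [0, -0.18, 0.24, -0.0, -0.0, -0.0, -0.28]]
```

```bash
python3 step.py '[]' F 7 0 7 0 7 0 6.8 20 6.5 40
```

```text
t 7.58 s 19.4 psi 0.270 y -97.4 pen 1.3 twinF 0.0 (rows []) measN 7.2 T 0.3 err [-1.2 -0.6 -0.6]
pred 20.2 0.35 -92.4
[[0, -0.06, -0.07, -0.0, -0.0, -0.0, -0.15], [0, -0.13, -0.14, -0.0, -0.0, -0.0, -0.32], [0, -0.19, -0.21, -0.0, -0.0, -0.0, -0.49], [0, -0.23, -0.19, -0.0, -0.0, -0.0, -0.57], [0, -0.25, -0.08, -0.0, -0.0, -0.0, -0.59]]
```

>>> jog_arm:
  steps:
    - [[0,-0.06,-0.07,0,0,0,-0.15],[0,-0.13,-0.14,0,0,0,-0.32],[0,-0.19,-0.21,0,0,0,-0.49],[0,-0.23,-0.19,0,0,0,-0.57],[0,-0.25,-0.08,0,0,0,-0.59]]

```text
t: 8.0
ee_pos: [0.552, -0.1762, 0.0846]
tool_rot: [0.881, -3.012, 0.004]
wrist_force: [-6.3, -9.7, 0.8]
opening: 0.0004
gripper_force: 5.2
```

Run:
```python
from p import *
f=manip.grab_frame("scene"); s=manip.get_state(); print(s["t"],s["ee_pos"].round(4),s["wrist_force"].round(1),s["torque"].round(2))
E=json.load(open("est.json")); psi=E["psi"]; o=H0+E["s"]*u(AL)
big=cv2.resize(cv2.convertScaleAbs(f["pixels"][130:280,220:420],alpha=1.5),None,fx=4,fy=4)
yy=np.linspace(-.14,.14,57); 
P=[[*(o+R.from_euler("z",AL+psi).as_matrix()[:2,:2]@[.23-np.sqrt(.09-y*y),y]),.08] for y in yy]
for p in proj(f,P): cv2.circle(big,tuple(int(a) for a in ((p-[220,130])*4)),1,(0,0,255),-1)
for p in proj(f,[P[8],P[28],P[48]]): cv2.circle(big,tuple(int(a) for a in ((p-[220,130])*4)),4,(0,255,0),1)
cv2.imwrite("pics/c3.png",big)
```

```text
8.05 [ 0.5517 -0.1754  0.0844] [-5.9 -8.1  1.2] [-1.16  0.84 -0.09]
```

View pics/c3.png

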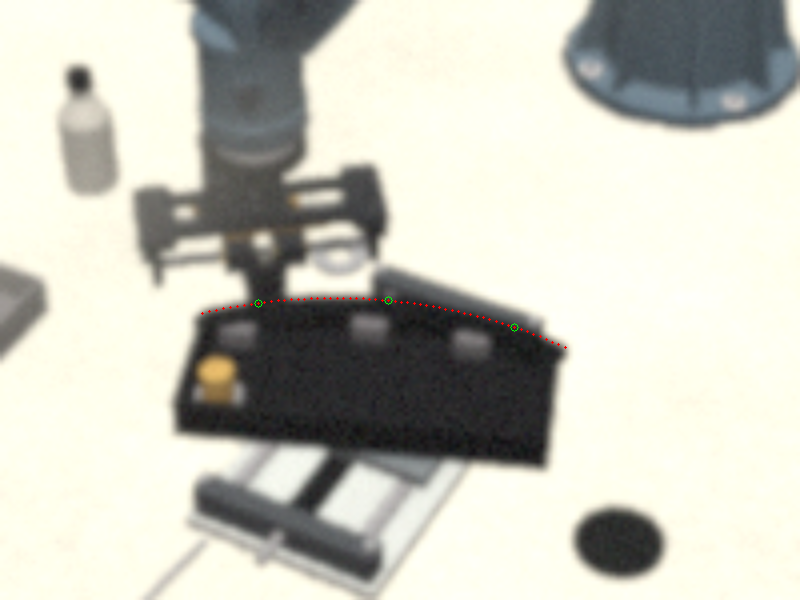

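The model arc still matches the bead and the start mark is at (258,303). Force has built up sideways at the onset of sliding. I continue gently with fewer rows and treat friction as a parameter.

>>> jog_arm:
  steps:
    - [[0,0.02,0.06,0,0,0,-0.02],[0,0.02,0.15,0,0,0,-0.02],[0,0.02,0.25,0,0,0,-0.02]]

```text
t: 8.3
ee_pos: [0.5481, -0.1705, 0.0845]
tool_rot: [0.884, -3.012, 0.002]
wrist_force: [-5.3, -6.7, -0.5]
opening: 0.0004
gripper_force: 3.9
```

```bash
MU=.15 python3 step.py '[[0,0.02,0.06,0,0,0,-0.02],[0,0.02,0.15,0,0,0,-0.02],[0,0.02,0.25,0,0,0,-0.02]]' F 6 40 6 45 6 45 6 45 6 45
```

```text
t 8.30 s 17.1 psi 0.376 y -87.0 pen 1.0 twinF 4.9 (rows [4.3, 4.9, 4.9]) measN 8.0 T 2.7 err [-0.9 -1.5 -0.4]
pred 16.9 0.424 -68.7
[[0, -0.02, 0.08, -0.0, -0.0, -0.0, -0.04], [0, -0.04, 0.2, -0.0, -0.0, -0.0, -0.01], [0, -0.06, 0.33, -0.0, -0.0, -0.0, 0.02], [0, -0.08, 0.46, -0.0, -0.0, -0.0, 0.06], [0, -0.1, 0.59, -0.0, -0.0, -0.0, 0.1]]
```

```bash
MU=.3 python3 step.py '[]' F 5.8 40 5.8 45 5.8 45 5.8 45
```

```text
t 8.30 s 17.1 psi 0.376 y -87.0 pen 1.0 twinF 0.0 (rows []) measN 8.0 T 2.7 err [-0.9 -1.5 -0.4]
pred 15.6 0.405 -72.4
[[0, 0.01, 0.1, -0.0, -0.0, -0.0, -0.01], [0, 0.0, 0.24, -0.0, -0.0, -0.0, 0.04], [0, -0.01, 0.38, -0.0, -0.0, -0.0, 0.09], [0, -0.02, 0.53, -0.0, -0.0, -0.0, 0.16]]
```

>>> jog_arm:
  steps:
    - [[0,0.01,0.1,0,0,0,0],[0,0.01,0.24,0,0,0,0.04],[0,0,0.38,0,0,0,0.09],[0,-0.01,0.53,0,0,0,0.16]]

```text
t: 8.63
ee_pos: [0.5411, -0.1592, 0.0845]
tool_rot: [0.858, -3.019, 0.003]
wrist_force: [-5.5, -8.4, 0.6]
opening: 0.0005
gripper_force: 4.3
```

```bash
MU=.3 python3 step.py '[[0,0.01,0.1,0,0,0,0],[0,0.01,0.24,0,0,0,0.04],[0,0,0.38,0,0,0,0.09],[0,-0.01,0.53,0,0,0,0.16]]' F 6 45 6 45 6 45 6 45 6 45
```

```text
t 8.63 s 14.9 psi 0.403 y -73.7 pen 1.1 twinF 5.6 (rows [4.8, 5.1, 5.6, 5.6]) measN 9.1 T 4.3 err [-1.  -1.6 -0.4]
pred 15.1 0.43 -54.9
[[0, 0.0, 0.1, -0.0, -0.0, -0.0, 0.04], [0, -0.01, 0.24, -0.0, -0.0, -0.0, 0.11], [0, -0.02, 0.38, -0.0, -0.0, -0.0, 0.18], [0, -0.04, 0.52, -0.0, -0.0, -0.0, 0.25], [0, -0.05, 0.66, -0.0, -0.0, -0.0, 0.33]]
```

```bash
cat > look.py <<'E'
from p import *
E=json.load(open("est.json"))
for n in("scene","top"):
    f=manip.grab_frame(n); m=manip.cut_out(f,"housing")
    if not m: continue
    v,q=np.nonzero(m[0]["mask"]&(f["depth"]>0)); P=world(f,q,v,f["depth"][v,q]); Q=P[(P[:,2]>.083)&(P[:,2]<.1)]
    c,sz,a=cv2.minAreaRect(Q[:,:2].astype(np.float32)*1000); print(n,np.round(c,1),np.round(sz,1),a,"psi(if a~90)",round(np.radians(a if a>45 else a+90)-np.pi/2-AL,3))
print("model center",H0+E["s"]*u(AL),E["psi"]); s=manip.get_state(); print(s["t"],s["ee_pos"].round(4),s["wrist_force"].round(1),s["torque"].round(2))
E
python3 look.py
```

```text
scene [591.6 -66.7] [145.1 283.4] 18.24822235107422 psi(if a~90) 0.413
top [581.3 -33.8] [135.2 213.1] 18.05051612854004 psi(if a~90) 0.41
model center [ 0.58338026 -0.06641789] 0.4029541908846524
8.8333 [ 0.541  -0.1588  0.0844] [-5.3 -6.8 -1.3] [-0.89  0.73  0.04]
```

```bash
sed -i 's/RAD=.309/RAD=.311/' p.py
python3 - <<'E'
import json; E=json.load(open("est.json")); E["s"]=.0175; E["psi"]=.415; json.dump(E,open("est.json","w"))
E
MU=.37 python3 step.py '[]' F 6 30 6 45 6 45 6 45
```

```text
t 8.83 s 17.5 psi 0.415 y -70.9 pen 0.6 twinF 0.0 (rows []) measN 8.1 T 3.0 err [-1.  -1.1 -0.5]
pred 15.7 0.432 -57.1
[[0, 0.0, 0.09, -0.0, -0.0, -0.0, -0.01], [0, 0.01, 0.24, -0.0, -0.0, -0.0, 0.07], [0, 0.01, 0.4, -0.0, -0.0, -0.0, 0.15], [0, 0.01, 0.55, -0.0, -0.0, -0.0, 0.24]]
```

>>> jog_arm:
  steps:
    - [[0,0.01,0.1,0,0,0,0],[0,0.02,0.25,0,0,0,0.07],[0,0.02,0.4,0,0,0,0.15],[0,0.02,0.55,0,0,0,0.24]]

```text
t: 9.17
ee_pos: [0.5335, -0.1473, 0.0845]
tool_rot: [0.82, -3.03, 0.002]
wrist_force: [-4.0, -6.3, 0.4]
opening: 0.0005
gripper_force: 3.6
```

```bash
MU=.37 python3 step.py '[[0,0.01,0.1,0,0,0,0],[0,0.02,0.25,0,0,0,0.07],[0,0.02,0.4,0,0,0,0.15],[0,0.02,0.55,0,0,0,0.24]]' F 6 45 6 45 6 45 6 45
```

```text
t 9.17 s 15.2 psi 0.431 y -57.9 pen 1.2 twinF 5.9 (rows [5.4, 5.5, 5.9, 5.9]) measN 6.6 T 3.4 err [-0.9 -1.1 -0.4]
pred 15.0 0.44 -42.9
[[0, 0.01, 0.13, -0.0, -0.0, -0.0, 0.08], [0, 0.01, 0.28, -0.0, -0.0, -0.0, 0.18], [0, 0.0, 0.43, -0.0, -0.0, -0.0, 0.28], [0, -0.0, 0.58, -0.0, -0.0, -0.0, 0.38]]
```

>>> jog_arm:
  steps:
    - [[0,0.01,0.13,0,0,0,0.08],[0,0.01,0.28,0,0,0,0.18],[0,0,0.43,0,0,0,0.28],[0,0,0.58,0,0,0,0.38]]

```text
t: 9.5
ee_pos: [0.5261, -0.1345, 0.0844]
tool_rot: [0.759, -3.046, 0.001]
wrist_force: [-4.7, -5.0, -0.7]
opening: 0.0008
gripper_force: 3.1
```

```bash
MU=.42 python3 step.py '[[0,0.01,0.13,0,0,0,0.08],[0,0.01,0.28,0,0,0,0.18],[0,0,0.43,0,0,0,0.28],[0,0,0.58,0,0,0,0.38]]' F 6 45 6 45 6 45 6 45 6 45
```

```text
t 9.50 s 14.7 psi 0.437 y -43.6 pen 1.2 twinF 5.8 (rows [5.6, 6.0, 6.5, 5.8]) measN 6.5 T 2.2 err [-0.9 -0.8 -0.5]
pred 15.0 0.434 -24.9
[[0, 0.01, 0.14, -0.0, -0.0, -0.0, 0.12], [0, 0.01, 0.3, -0.0, -0.0, -0.0, 0.25], [0, 0.0, 0.46, -0.0, -0.0, -0.0, 0.37], [0, -0.01, 0.61, -0.0, -0.0, -0.0, 0.5], [0, -0.02, 0.77, -0.0, -0.0, -0.0, 0.64]]
```

Good. Continuing.

>>> jog_arm:
  steps:
    - [[0,0.01,0.14,0,0,0,0.12],[0,0,0.3,0,0,0,0.25],[0,0,0.46,0,0,0,0.37],[0,-0.01,0.61,0,0,0,0.5],[0,-0.03,0.77,0,0,0,0.64]]

```text
t: 9.92
ee_pos: [0.5176, -0.117, 0.0843]
tool_rot: [0.657, -3.069, 0.001]
wrist_force: [-5.0, -5.4, 0.6]
opening: 0.0005
gripper_force: 3.3
```

```bash
MU=.37 python3 step.py '[[0,0.01,0.14,0,0,0,0.12],[0,0,0.3,0,0,0,0.25],[0,0,0.46,0,0,0,0.37],[0,-0.01,0.61,0,0,0,0.5],[0,-0.03,0.77,0,0,0,0.64]]' F 6 45 6 45 6 45 6 45 6 45
```

```text
t 9.92 s 14.7 psi 0.437 y -24.9 pen 1.2 twinF 6.0 (rows [5.0, 5.8, 5.2, 5.5, 6.0]) measN 6.8 T 2.8 err [-1.1 -0.7 -0.6]
pred 16.2 0.423 -6.1
[[0, 0.01, 0.15, -0.0, -0.0, -0.0, 0.1], [0, -0.01, 0.3, -0.0, -0.0, -0.0, 0.25], [0, -0.02, 0.46, -0.0, -0.0, -0.0, 0.39], [0, -0.04, 0.62, -0.0, -0.0, -0.0, 0.54], [0, -0.06, 0.78, -0.0, -0.0, -0.0, 0.7]]
```

>>> jog_arm:
  steps:
    - [[0,0.01,0.15,0,0,0,0.1],[0,-0.01,0.3,0,0,0,0.25],[0,-0.02,0.46,0,0,0,0.39],[0,-0.04,0.62,0,0,0,0.54],[0,-0.06,0.78,0,0,0,0.7]]

```text
t: 10.33
ee_pos: [0.5108, -0.0984, 0.0842]
tool_rot: [0.544, -3.091, 0.0]
wrist_force: [-4.4, -4.5, -0.6]
opening: 0.0001
gripper_force: 3.2
```

```bash
MU=.37 python3 step.py '[[0,0.01,0.15,0,0,0,0.1],[0,-0.01,0.3,0,0,0,0.25],[0,-0.02,0.46,0,0,0,0.39],[0,-0.04,0.62,0,0,0,0.54],[0,-0.06,0.78,0,0,0,0.7]]' F 6 45 6 45 6 45 6 45 6 45
```

```text
t 10.33 s 15.7 psi 0.424 y -6.3 pen 1.2 twinF 5.8 (rows [4.9, 6.1, 5.6, 5.9, 5.8]) measN 5.7 T 2.7 err [-1.3 -0.5 -0.7]
pred 17.5 0.396 12.4
[[0, 0.0, 0.16, -0.0, -0.0, -0.0, 0.15], [0, -0.02, 0.33, -0.0, -0.0, -0.0, 0.32], [0, -0.04, 0.49, -0.0, -0.0, -0.0, 0.49], [0, -0.06, 0.66, -0.0, -0.0, -0.0, 0.67], [0, -0.09, 0.83, -0.0, -0.0, -0.0, 0.85]]
```

>>> jog_arm:
  steps:
    - [[0,-0.01,0.16,0,0,0,0.15],[0,-0.03,0.33,0,0,0,0.32],[0,-0.06,0.49,0,0,0,0.49],[0,-0.08,0.66,0,0,0,0.67],[0,-0.11,0.83,0,0,0,0.85]]

```text
t: 10.75
ee_pos: [0.506, -0.0778, 0.0841]
tool_rot: [0.405, -3.111, 0.0]
wrist_force: [-5.4, -5.0, -0.8]
opening: 0.0006
gripper_force: 3.2
```

```bash
MU=.37 python3 step.py '[[0,-0.01,0.16,0,0,0,0.15],[0,-0.03,0.33,0,0,0,0.32],[0,-0.06,0.49,0,0,0,0.49],[0,-0.08,0.66,0,0,0,0.67],[0,-0.11,0.83,0,0,0,0.85]]' F 6.3 45 6.3 45 6.3 45 6.3 45 6.3 45
```

```text
t 10.75 s 17.4 psi 0.396 y 12.6 pen 1.2 twinF 5.9 (rows [5.7, 6.0, 6.3, 5.7, 5.9]) measN 6.5 T 3.5 err [-1.5 -0.3 -0.8]
pred 19.7 0.351 31.4
[[0, -0.01, 0.18, -0.0, -0.0, -0.0, 0.2], [0, -0.04, 0.35, -0.0, -0.0, -0.0, 0.4], [0, -0.07, 0.53, -0.0, -0.0, -0.0, 0.61], [0, -0.11, 0.71, -0.0, -0.0, -0.0, 0.82], [0, -0.15, 0.89, -0.0, -0.0, -0.0, 1.04]]
```

>>> jog_arm:
  steps:
    - [[0,-0.01,0.18,0,0,0,0.2],[0,-0.04,0.35,0,0,0,0.4],[0,-0.07,0.53,0,0,0,0.61],[0,-0.11,0.71,0,0,0,0.82],[0,-0.15,0.89,0,0,0,1.04]]

```text
t: 11.17
ee_pos: [0.5037, -0.0551, 0.0839]
tool_rot: [0.235, -3.128, -0.0]
wrist_force: [-5.5, -3.3, -0.8]
opening: 0.0004
gripper_force: 3.1
```

```bash
MU=.37 python3 step.py '[[0,-0.01,0.18,0,0,0,0.2],[0,-0.04,0.35,0,0,0,0.4],[0,-0.07,0.53,0,0,0,0.61],[0,-0.11,0.71,0,0,0,0.82],[0,-0.15,0.89,0,0,0,1.04]]' F 6.3 45 6.3 45 6.3 45 6.3 45 6.3 45
```

```text
t 11.17 s 19.1 psi 0.353 y 31.7 pen 1.2 twinF 5.9 (rows [5.5, 6.1, 5.9, 6.1, 5.9]) measN 5.9 T 2.4 err [-1.8 -0.  -1. ]
pred 21.5 0.292 50.5
[[0, -0.02, 0.2, -0.0, -0.0, -0.0, 0.21], [0, -0.05, 0.38, -0.0, -0.0, -0.0, 0.44], [0, -0.1, 0.58, -0.0, -0.0, -0.0, 0.68], [0, -0.15, 0.77, -0.0, -0.0, -0.0, 0.93], [0, -0.21, 0.96, -0.0, -0.0, -0.0, 1.17]]
```

>>> jog_arm:
  steps:
    - [[0,-0.03,0.2,0,0,0,0.21],[0,-0.06,0.38,0,0,0,0.44],[0,-0.11,0.58,0,0,0,0.68],[0,-0.16,0.77,0,0,0,0.93],[0,-0.22,0.96,0,0,0,1.17]]

```text
t: 11.58
ee_pos: [0.5052, -0.0303, 0.0837]
tool_rot: [0.043, -3.136, -0.0]
wrist_force: [-5.6, -3.1, 0.8]
opening: 0.0002
gripper_force: 3.2
```

```bash
MU=.37 python3 step.py '[[0,-0.03,0.2,0,0,0,0.21],[0,-0.06,0.38,0,0,0,0.44],[0,-0.11,0.58,0,0,0,0.68],[0,-0.16,0.77,0,0,0,0.93],[0,-0.22,0.96,0,0,0,1.17]]' F 6.3 45 6.3 45 6.3 45 6.3 45 6.3 45
```

```text
t 11.58 s 21.0 psi 0.294 y 51.0 pen 1.2 twinF 6.1 (rows [6.0, 5.8, 6.2, 6.0, 6.1]) measN 5.7 T 2.9 err [-2.1  0.2 -1.2]
pred 23.2 0.216 69.7
[[0, -0.02, 0.21, -0.0, -0.0, -0.0, 0.26], [0, -0.07, 0.42, -0.0, -0.0, -0.0, 0.52], [0, -0.14, 0.62, -0.0, -0.0, -0.0, 0.79], [0, -0.2, 0.83, -0.0, -0.0, -0.0, 1.07], [0, -0.28, 1.04, -0.0, -0.0, -0.0, 1.35]]
```

>>> jog_arm:
  steps:
    - [[0,-0.03,0.21,0,0,0,0.26],[0,-0.08,0.42,0,0,0,0.52],[0,-0.15,0.62,0,0,0,0.79],[0,-0.22,0.83,0,0,0,1.07],[0,-0.3,1.04,0,0,0,1.35]]

```text
t: 12.0
ee_pos: [0.5117, -0.0039, 0.0836]
tool_rot: [-0.179, -3.13, 0.0]
wrist_force: [-6.7, -1.6, -0.0]
opening: 0.0003
gripper_force: 3.2
```

```bash
MU=.4 python3 step.py '[[0,-0.03,0.21,0,0,0,0.26],[0,-0.08,0.42,0,0,0,0.52],[0,-0.15,0.62,0,0,0,0.79],[0,-0.22,0.83,0,0,0,1.07],[0,-0.3,1.04,0,0,0,1.35]]' F 6.4 45 6.4 45 6.4 45 6.4 40 6.4 30
```

```text
t 12.00 s 22.7 psi 0.216 y 70.1 pen 1.2 twinF 6.1 (rows [5.6, 5.9, 6.3, 6.1, 6.1]) measN 6.5 T 2.4 err [-2.4  0.4 -1.3]
pred 24.9 0.118 87.2
[[0, -0.04, 0.23, -0.0, -0.0, -0.0, 0.31], [0, -0.11, 0.45, -0.0, -0.0, -0.0, 0.62], [0, -0.2, 0.68, -0.0, -0.0, -0.0, 0.93], [0, -0.29, 0.89, -0.0, -0.0, -0.0, 1.24], [0, -0.39, 1.06, -0.0, -0.0, -0.0, 1.52]]
```

>>> jog_arm:
  steps:
    - [[0,-0.04,0.23,0,0,0,0.31],[0,-0.12,0.45,0,0,0,0.62],[0,-0.21,0.68,0,0,0,0.93],[0,-0.3,0.89,0,0,0,1.24],[0,-0.4,1.06,0,0,0,1.52]]

```text
t: 12.42
ee_pos: [0.5244, 0.0216, 0.0834]
tool_rot: [-0.427, -3.105, 0.001]
wrist_force: [-8.4, -0.3, 1.0]
opening: 0.0003
gripper_force: 3.3
```

```bash
MU=.37 python3 step.py '[[0,-0.04,0.23,0,0,0,0.31],[0,-0.12,0.45,0,0,0,0.62],[0,-0.21,0.68,0,0,0,0.93],[0,-0.3,0.89,0,0,0,1.24],[0,-0.4,1.06,0,0,0,1.52]]' F 6.4 40 6.4 40 6.4 30 6.4 20 6.4 5
cat > q.py <<'E'
from p import *
f=manip.grab_frame("scene"); E=json.load(open("est.json"))
r=manip.spot_point(f,"edge_finish"); print([ (np.round(a["position"],4),a["conf"]) for a in r[:1]], "model", H0+E["s"]*u(AL)+R.from_euler("z",AL+E["psi"]).as_matrix()[:2,:2]@[.23-np.sqrt(.08),.1])
m=manip.cut_out(f,"housing")
if m:
    v,q=np.nonzero(m[0]["mask"]&(f["depth"]>0)); P=world(f,q,v,f["depth"][v,q]); Q=P[(P[:,2]>.083)&(P[:,2]<.1)]
    c,sz,a=cv2.minAreaRect(Q[:,:2].astype(np.float32)*1000); print(np.round(c,1),np.round(sz,1),"psi",round(np.radians(a if a>45 else a+90)-np.pi/2-AL,3))
E
true
```

```text
t 12.42 s 24.6 psi 0.122 y 88.0 pen 1.3 twinF 6.4 (rows [5.5, 6.4, 6.4, 6.2, 6.4]) measN 8.0 T 2.5 err [-2.6  0.7 -1.5]
pred 26.1 0.012 99.2
[[0, -0.04, 0.22, -0.0, -0.0, -0.0, 0.29], [0, -0.13, 0.44, -0.0, -0.0, -0.0, 0.61], [0, -0.22, 0.63, -0.0, -0.0, -0.0, 0.9], [0, -0.32, 0.78, -0.0, -0.0, -0.0, 1.18], [0, -0.41, 0.88, -0.0, -0.0, -0.0, 1.41]]
```

>>> jog_arm:
  steps:
    - [[0,-0.02,0.22,0,0,0,0.29],[0,-0.1,0.44,0,0,0,0.61],[0,-0.19,0.63,0,0,0,0.9],[0,-0.29,0.78,0,0,0,1.18],[0,-0.38,0.88,0,0,0,1.41]]

```text
t: 12.83
ee_pos: [0.5396, 0.0405, 0.0834]
tool_rot: [-0.654, -3.066, 0.001]
wrist_force: [-6.6, -0.1, 0.1]
opening: 0.0007
gripper_force: 3.1
```

```bash
MU=.3 python3 step.py '[[0,-0.02,0.22,0,0,0,0.29],[0,-0.1,0.44,0,0,0,0.61],[0,-0.19,0.63,0,0,0,0.9],[0,-0.29,0.78,0,0,0,1.18],[0,-0.38,0.88,0,0,0,1.41]]' F 6 0 6 0 6 0 6 0 6 0; python3 q.py; MU=.2 python3 step.py '[]' F 6 0 6 0 6 0 6 0 6 0
```

```text
t 12.83 s 25.4 psi 0.022 y 100.4 pen 1.3 twinF 6.4 (rows [4.9, 6.2, 6.3, 6.5, 6.4]) measN 6.0 T 2.7 err [-2.5  0.9 -1.5]
pred 25.1 -0.08 100.4
[[0, -0.03, 0.07, -0.0, -0.0, -0.0, 0.14], [0, -0.09, 0.14, -0.0, -0.0, -0.0, 0.33], [0, -0.15, 0.22, -0.0, -0.0, -0.0, 0.53], [0, -0.22, 0.29, -0.0, -0.0, -0.0, 0.72], [0, -0.29, 0.36, -0.0, -0.0, -0.0, 0.92]]
[(array([0.5434, 0.0415, 0.0787]), 0.89)] model [0.54832547 0.03618025]
[599.1 -68.2] [281.4 143.4] psi 0.021
t 12.98 s 25.4 psi 0.022 y 101.0 pen 1.4 twinF 0.0 (rows []) measN 6.3 T -2.9 err [-2.1  1.5 -1.5]
pred 24.6 -0.072 101.0
[[0, -0.01, 0.09, -0.0, -0.0, -0.0, 0.15], [0, -0.07, 0.16, -0.0, -0.0, -0.0, 0.33], [0, -0.12, 0.22, -0.0, -0.0, -0.0, 0.51], [0, -0.18, 0.29, -0.0, -0.0, -0.0, 0.69], [0, -0.24, 0.35, -0.0, -0.0, -0.0, 0.87]]
```

>>> jog_arm:
  steps:
    - [[0,-0.02,0.07,0,0,0,0.15],[0,-0.08,0.14,0,0,0,0.33],[0,-0.14,0.21,0,0,0,0.51],[0,-0.2,0.28,0,0,0,0.69],[0,-0.26,0.35,0,0,0,0.87]]

```text
t: 13.4
ee_pos: [0.5492, 0.0456, 0.0834]
tool_rot: [-0.793, -3.033, 0.001]
wrist_force: [-5.2, 0.9, -0.5]
opening: 0.0002
gripper_force: 2.7
```

```bash
MU=.2 python3 step.py '[[0,-0.02,0.07,0,0,0,0.15],[0,-0.08,0.14,0,0,0,0.33],[0,-0.14,0.21,0,0,0,0.51],[0,-0.2,0.28,0,0,0,0.69],[0,-0.26,0.35,0,0,0,0.87]]' F 6 0 6 0 6 0 6 0 6 0
```

```text
t 13.40 s 24.5 psi -0.071 y 100.9 pen 1.2 twinF 6.0 (rows [5.1, 6.1, 6.1, 6.1, 6.0]) measN 5.0 T 1.8 err [-2.3  0.7 -1.5]
pred 24.0 -0.165 100.9
[[0, -0.03, 0.05, -0.0, -0.0, 0.0, 0.16], [0, -0.08, 0.11, -0.0, -0.0, 0.0, 0.34], [0, -0.14, 0.18, -0.0, -0.0, 0.0, 0.52], [0, -0.2, 0.24, -0.0, -0.0, 0.0, 0.7], [0, -0.26, 0.31, -0.0, -0.0, 0.0, 0.88]]
```

>>> jog_arm:
  steps:
    - [[0,-0.04,0.05,0,0,0,0.16],[0,-0.09,0.11,0,0,0,0.34],[0,-0.15,0.18,0,0,0,0.52]]

```text
t: 13.65
ee_pos: [0.5547, 0.0478, 0.0834]
tool_rot: [-0.875, -3.011, 0.001]
wrist_force: [-5.7, 1.3, -0.9]
opening: 0.0005
gripper_force: 2.7
```

>>> jog_arm:
  steps:
    - [[0,0.5,0,0,0,0,0],[0,1.5,0,0,0,0,0],[0,2.5,0,0,0,0,0],[0,3.4,0,0,0,0,0],[0,4,0,0,0,0,0]]

```text
t: 14.07
ee_pos: [0.4707, 0.1017, 0.0844]
tool_rot: [-0.875, -3.015, 0.0]
wrist_force: [0.3, -0.4, 0.3]
opening: 0.0002
gripper_force: 0.0
```

>>> jog_arm:
  steps:
    - [[0,0,0,-0.5,0,0,0],[0,0,0,-1.5,0,0,0],[0,0,0,-2.5,0,0,0],[0,0,0,-3.5,0,0,0],[0,0,0,-4,0,0,0]]

```text
t: 14.48
ee_pos: [0.4741, 0.1009, 0.188]
tool_rot: [0.875, 3.013, 0.002]
wrist_force: [0.5, -0.2, 0.1]
opening: 0.0007
gripper_force: 0.0
```

>>> jog_arm:
  steps:
    - [[0,0,0,0,0,0,0],[0,0,0,0,0,0,0],[0,0,0,0,0,0,0],[0,0,0,0,0,0,0],[0,0,0,0,0,0,0]]

```text
t: 14.9
ee_pos: [0.4717, 0.1006, 0.1835]
tool_rot: [-0.876, -3.014, 0.001]
wrist_force: [-0.1, 0.1, -1.0]
opening: 0.0004
gripper_force: 0.0
```

>>> jog_arm:
  steps:
    - [[0,0,0,0,0,0,0],[0,0,0,0,0,0,0],[0,0,0,0,0,0,0],[0,0,0,0,0,0,0],[0,0,0,0,0,0,0]]

```text
t: 15.32
ee_pos: [0.4726, 0.1006, 0.1849]
tool_rot: [-0.877, -3.017, 0.0]
wrist_force: [0.3, 0.7, -0.5]
opening: 0.0006
gripper_force: 0.0
```

>>> jog_arm:
  steps:
    - [[0,0,0,0,0,0,0],[0,0,0,0,0,0,0],[0,0,0,0,0,0,0],[0,0,0,0,0,0,0],[0,0,0,0,0,0,0]]

```text
t: 15.73
ee_pos: [0.4726, 0.1006, 0.185]
tool_rot: [0.877, 3.017, 0.0]
wrist_force: [-0.8, -0.8, 0.3]
opening: 0.0002
gripper_force: 0.0
```

>>> jog_arm:
  steps:
    - [[0,0,0,0,0,0,0],[0,0,0,0,0,0,0],[0,0,0,0,0,0,0],[0,0,0,0,0,0,0],[0,0,0,0,0,0,0]]

```text
t: 16.15
ee_pos: [0.4726, 0.1006, 0.1849]
tool_rot: [-0.877, -3.017, -0.0]
wrist_force: [-0.4, 0.8, -0.1]
opening: 0.0004
gripper_force: 0.0
```

>>> jog_arm:
  steps:
    - [[0,0,0,0,0,0,0],[0,0,0,0,0,0,0],[0,0,0,0,0,0,0],[0,0,0,0,0,0,0],[0,0,0,0,0,0,0]]

```text
t: 16.57
ee_pos: [0.4726, 0.1006, 0.1849]
tool_rot: [0.877, 3.017, -0.0]
wrist_force: [-0.8, 0.8, -0.4]
opening: 0.0002
gripper_force: 0.0
```

```bash
python3 look.py
python3 - <<'E'
from h import *
f=manip.grab_frame("scene"); cv2.imwrite("pics/end.png",f["pixels"])
E
```

```text
scene [572.4 -67.9] [285.4 144.9] 76.59956359863281 psi(if a~90) -0.139
top [570.1 -67.6] [282.5 144.6] 76.45050811767578 psi(if a~90) -0.141
model center [ 0.59293739 -0.06732856] -0.07104065052225185
16.7667 [0.4726 0.1006 0.1849] [ 0.3 -0.2  0.1] [-0.03 -0.   -0.01]
```

View pics/end.png

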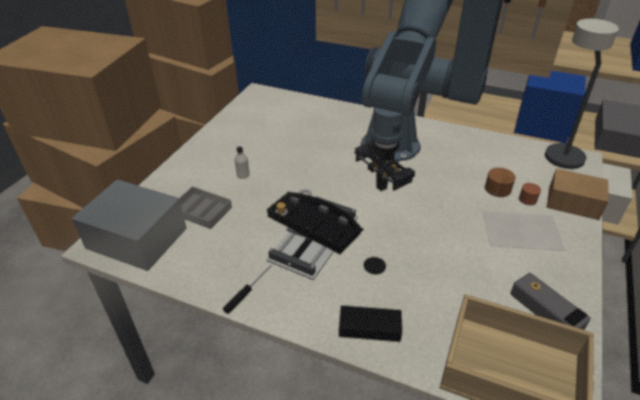

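The final view shows the arm clear at (385,170), the housing back at the front stop around (315,220) and the bystanders unmoved. I let it settle a moment longer before handing in.

>>> jog_arm:
  steps:
    - [[0,0,0,0,0,0,0],[0,0,0,0,0,0,0],[0,0,0,0,0,0,0],[0,0,0,0,0,0,0],[0,0,0,0,0,0,0]]

```text
t: 17.23
ee_pos: [0.4726, 0.1006, 0.1849]
tool_rot: [0.877, 3.017, -0.0]
wrist_force: [0.6, 0.2, 0.5]
opening: 0.0008
gripper_force: 0.0
```

>>> jog_arm:
  steps:
    - [[0,0,0,0,0,0,0],[0,0,0,0,0,0,0],[0,0,0,0,0,0,0],[0,0,0,0,0,0,0],[0,0,0,0,0,0,0]]

```text
t: 17.65
ee_pos: [0.4726, 0.1006, 0.1849]
tool_rot: [0.877, 3.017, -0.0]
wrist_force: [-0.1, 0.6, 0.2]
opening: 0.0004
gripper_force: 0.0
```

```bash
python3 -c "
from workcell import manip
print(manip.finish_job())"
```

```text
the job is handed in; nothing more can be done
None
```

The trim was pressed from start mark to finish mark in one stroke without lifting off, with two brief holds for camera checks, and the job is handed in, but the push went over the 9 N limit early on: about 10.5 N as sliding began and about 9.1 N at 8.6 s. After that it read 5 to 8 N. The slide is back at its front stop, the arm is clear and the bystanders were not moved.

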